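# Charge the dosing tube and open the jar

## Task

Get the next jar ready for filling: pour all four ceramic balls from the scoop through the funnel into the clear dosing tube, then set the empty scoop down upright on the bench and let go of it. After that unscrew the cap of the round jar, whose thread may be left- or right-handed (try it both ways), and finish while holding the cap still and roughly upright in the gripper, at least 8 cm above where it sat. Leave the square jar's cap and the other things on the bench where they are.

Things in the scene. Friction and masses are not known exactly. Their poses are not given: they have to be found in the camera images.
- scoop: open metal scoop, 0.2 kg, 112 mm long (x), 60 mm wide (y), walls 34 mm high; origin under the middle, z up; its mouth is the open end at its own -x, the other sides are closed
- scoop_handle (a point): centre of the scoop's wooden handle bar, 68 mm above its underside at x = +5 mm: the bar runs across the scoop along its y, 12 mm thick (along the scoop's x, the way to pinch it), 50 mm free length, 16 mm high, free space under it down to the balls
- scoop_lip (a point): middle of the lip's edge, where balls leave, 58 mm in front (-x) of the scoop's origin and 11 mm above its underside: the flat floor rises 8 mm over the last 28 mm, which keeps the balls in while the scoop is level; they roll out once it is tipped mouth-down by 30 to 45 degrees
- ball0_center (a point): loose white ceramic ball, 18 mm in diameter, 11 g; this point is its centre; it starts lying in the scoop
- ball1_center (a point): loose white ceramic ball, 18 mm in diameter, 11 g; this point is its centre; it starts lying in the scoop
- ball2_center (a point): loose white ceramic ball, 18 mm in diameter, 11 g; this point is its centre; it starts lying in the scoop
- ball3_center (a point): loose white ceramic ball, 18 mm in diameter, 11 g; this point is its centre; it starts lying in the scoop
- dosing: dosing stand, fixed to the bench: a steel foot 110 x 110 x 8 mm, a clear upright tube on it (inside diameter 42 mm, floor at 12 mm, up to 108 mm) and a wide aluminium funnel on top of the tube; origin under the middle of the foot, z up
- funnel_rim (a point): centre of the funnel's mouth, level with its rim, 160 mm above the bench; the mouth is 130 mm wide inside and narrows over 52 mm to the tube
- jar: round squat glass jar, 90 mm across, flat shoulder 75 mm above the bench, fixed in a round steel nest (116 mm across) with three upright clamp fingers 50 mm high; origin under its middle, z up; its neck, 38 mm wide and 26 mm high above the shoulder, is hidden by the cap. Its thread may be left- or right-handed; nothing outside shows which
- cap: loose wooden cap of the round jar, about 80 g: a round skirt 65 mm across and 28 mm high with a plain round knob on top, 34 mm across and 34 mm high; origin at the centre of the skirt's underside, 79 mm above the jar's origin when seated; z up
- cap_knob (a point): on the cap's axis at the height to grip, 50 mm above its origin (knob from 28 to 62 mm). Interrupted thread: turned the right way 50 to 75 degrees it meets a stop and lifts freely there (also up to 10 degrees short of it); the wrong way it stops within 25 degrees. It turns easily, does not rise, has 2 to 3 mm of play; gripped with 40 N the knob slips harmlessly at a stop
- spare: the other, square glass jar, 70 x 70 mm, shoulder at 75 mm, fixed, with the same kind of cap; not needed
- spare_cap: cap of the square jar, same shape and origin as the other cap; to stay seated
- tape_roll: roll of tape, 84 mm across, 45 mm high, standing on its flat side; origin under its middle; bystander
- collar1: wooden collar ring, 60 mm across, 30 mm high; origin under its middle; bystander
- collar2: wooden collar ring, 60 mm across, 30 mm high; origin under its middle; bystander
- brush: hand brush lying on the bench; bystander
- screwdriver: screwdriver lying on the bench; bystander
- carton: small carton 90 x 70 x 50 mm; origin under its middle; bystander
- packed_jar: closed round jar, 76 mm across, 85 mm high; origin under its middle; bystander

How it is judged (in metres and radians):
On the way, in this order (a step that is already met when the one before it is completed fails the run):
1. all four balls are in the dosing tube, with the cap still seated on the round jar (horizontal distance between each of ball0_center, ball1_center, ball2_center, ball3_center and dosing below 0.018 m and z of ball0_center in the frame of dosing between 0 and 0.1 m and z of ball1_center in the frame of dosing between 0 and 0.1 m and z of ball2_center in the frame of dosing between 0 and 0.1 m and z of ball3_center in the frame of dosing between 0 and 0.1 m and z of cap in the frame of jar below 0.09 m), for 0.2 s.
2. the scoop stands upright on the bench, let go, with the cap still seated (height (world z) of scoop below 0.008 m and angle between scoop's own z axis and vertical below 0.12 rad and contact force between scoop and the fingers below 0.1 N and linear speed of scoop below 0.03 m/s and z of cap in the frame of jar below 0.09 m), for 0.2 s.
3. the cap is off the round jar, held by the fingers (z of cap in the frame of jar above 0.115 m and contact force between cap and the fingers above 1 N), for 0.2 s.
At the end, for the whole second after the job is handed in: All four balls in the dosing tube (within 18 mm of its axis, below 100 mm); scoop on the bench, let go, at rest, underside within 8 mm, level within 0.12 rad; cap held in the fingers (over 1 N) 66 mm or more above its seat, within 0.35 rad of upright, under 0.03 m/s (horizontal distance between each of ball0_center, ball1_center, ball2_center, ball3_center and dosing below 0.018 m and z of ball0_center in the frame of dosing between 0 and 0.1 m and z of ball1_center in the frame of dosing between 0 and 0.1 m and z of ball2_center in the frame of dosing between 0 and 0.1 m and z of ball3_center in the frame of dosing between 0 and 0.1 m and height (world z) of scoop below 0.008 m and angle between scoop's own z axis and vertical below 0.12 rad and contact force between scoop and the fingers below 0.1 N and linear speed of each of scoop, cap below 0.03 m/s and z of cap in the frame of jar above 0.145 m and contact force between cap and the fingers above 1 N and angle between cap's own z axis and vertical below 0.35 rad); the arm keeps its last pose, push and grip.
It fails at once if a bystander was shifted by more than 40 mm (distance of any of tape_roll, collar1, collar2, brush, screwdriver, carton, packed_jar from where it was at the start of the episode above 0.04 m).
It fails at once if the square jar's cap was taken off (distance of spare_cap from where it was at the start of the episode above 0.015 m).
It also fails if it takes over 72 s, if anything falls off the work surface, if the arm or the gripper's body presses on something with over 40 N, if the wrist force passes 120 N, or if a joint passes its speed limit or range.

## Robot

A 6-joint arm with a two-finger parallel gripper is mounted at the origin on the work surface. World frame = base frame: x ahead of the robot, y to its left, z up, the work surface at z = 0. Lengths are in mm, angles in rad, forces in N, time in s.
With the tool pointing down it reaches from about 350 to 775 mm from the base axis. Payload 7.3 kg.
Tool frame: the origin (TCP) lies midway between the tips of the shut fingers; the grasp point (between the pads) lies 19 mm behind it; z points along the fingers, y is the line along which they close (so a half turn about z gives the same grasp; the last joint's range is limited). The gripper opens to 92 mm and grips with 3 to 60 N. Pads are 19 mm wide; open, the fingers measure 130 mm over their backs; the gripper's body (75 mm by 190 mm) begins 47 mm behind the grasp point.
Start: joints at [1.104, 0.342, 1.524, -0, 1.275, -0.146], TCP at [165.532, 498.241, 226.741] pointing down, gripper open.
Joint ranges: [-2.53, 2.53], [-0.77, 2.02], [0.04, 2.7], [-1, 4.14], [0.28, 2.66], [-3.11, 3.11]. Speed limits (rad/s): [2.57, 2.57, 3.14, 3.14, 3.14, 3.14].

## Interface

Orientations are given as [roll, pitch, yaw] about the fixed x, y, z axes, in that order (R = Rz(yaw) Ry(pitch) Rx(roll)).
In Python, from plant import * gives the robot as it stands.
- The arm moves only by the tool step_arm, never from a script. Its argument "deltas" is one flat list of numbers, 5 for each row, row after row: the shift along the world's x, y, z in mm, then the turn about the world's z in degrees, then the finger opening in mm, from 0 to 91.8. In form: [tx, ty, tz, turn, gripper, tx, ty, tz, turn, gripper, ...]. A call has exactly 10 rows; each row shifts and turns the commanded pose from where the row before left it; what a row does not reach is not made up. A row lasts 1/8 s, in which the tool goes at most 62.5 mm and 10.7 degrees, less where a joint would pass 70% of its speed; a pose out of reach is approached as far as the arm can. A call is refused whole if a number of a shift passes 62.5 or a number of a turn 10.7, either way. A call with a gripper value outside its range is refused whole. The fingers move at their own pace and stop on an object; the grip force is fixed at half the most. Time passes only in rows, so rows that do not move let the fingers close, or fill a call up. It gives the time, the measured TCP pose, the force, the opening and the grip force at its end, in the units of the state.
- get_obs(): the state, without advancing time (a new reading comes with each control period).
- capture(name): name is "scene" or "top" or "wrist"; returns the picture (480x640x3 uint8, red, green, blue); there is no depth.
- camera_params(name): a dict with "mtx" (3x3 intrinsics, pixels), "k1" (the pictures are not rectified: a ray, as slopes to the right and down, at radius r is drawn at 1 + k1 r^2 times it, then the intrinsics apply), "rvec" (rotation vector, rad) and "tvec" (3), from world to camera coordinates, as OpenCV has them. Camera axes: x right, y down, z forward; pixel columns grow to the right and rows downward; lengths in mm; the calibration is good to about 2 mm. A picture is of the moment at which its call begins: read the wrist's pose just before it. camera_params takes no time and is no camera call; for the wrist camera it gives the pose at the moment of the call.
- close_job(): hands the job in; it is judged then, once.
The state is a dict: "time": time; "joint_positions": joint angles; "dq": joint speeds; "tau": joint torques, N m; "tool_pos": TCP position; "tcp_rot": TCP orientation; "contact_force": force on the tool from outside, world axes, zero at the start; "moment": the same for the moment, N m; "grip_width": finger opening in mm; "finger_force": force on a finger pad.
Only numpy, scipy, OpenCV 4.12 (cv2) and the standard library are available. Lean on these libraries where they do the work, as an engineer would, in place of code of your own. Each camera call takes 0.05 s, during which the arm holds its last target. There are 200 camera calls.

## Working session

There is one attempt and no reset: what is moved stays moved. The work goes in short steps, Python scripts to look and compute and a tool call to move; the robot and the scene stay as the last step left them, time stands still between calls to the robot, and variables do not carry over. Pictures are saved under pics/ and viewed, at most 10 in all, crops included, and the job is handed in when it is done.

Besides the shell and the picture viewer there is one more tool, called after ">>>" as name(argument=value, ...), one argument or row to a line, values as JSON. step_arm: Moves the arm, as the interface text tells. Its arguments: {"type":"object","properties":{"deltas":{"type":"array","items":{"type":"number"}}},"required":["deltas"]}

```bash
ls; mkdir -p pics; cat > h.py <<'E'
import sys; sys.path.insert(0,'.')
from plant import *
import numpy as np, cv2
def save(n,f):
    P=camera_params(n); im=capture(n); cv2.imwrite(f'pics/{f}.png',im[:,:,::-1]); np.savez(f'pics/{f}.npz',**{k:np.asarray(v,float) for k,v in P.items()}); return im,P
def load(f): return cv2.imread(f'pics/{f}.png')[:,:,::-1],dict(np.load(f'pics/{f}.npz'))
def ray(P,u,v):
    K=np.array(P['mtx']);xd=(u-K[0,2])/K[0,0];yd=(v-K[1,2])/K[1,1];k=float(P['k1']);x,y=xd,yd
    for _ in range(20):
        s=1+k*(x*x+y*y);x,y=xd/s,yd/s
    R=cv2.Rodrigues(np.array(P['rvec'],float))[0];t=np.array(P['tvec'],float).ravel()
    d=R.T@np.array([x,y,1.]);return -R.T@t,d/np.linalg.norm(d)
def onz(P,u,v,z):
    c,d=ray(P,u,v);return c+d*(z-c[2])/d[2]
def tri(*obs):
    A=np.zeros((3,3));b=np.zeros(3);L=[]
    for P,u,v in obs:
        c,d=ray(P,u,v);M=np.eye(3)-np.outer(d,d);A+=M;b+=M@c;L.append((M,c))
    p=np.linalg.solve(A,b);return p,[round(float(np.linalg.norm(M@(p-c))),1) for M,c in L]
def proj(P,p):
    K=np.array(P['mtx']);R=cv2.Rodrigues(np.array(P['rvec'],float))[0];q=R@np.array(p,float)+np.array(P['tvec'],float).ravel()
    x,y=q[:2]/q[2];s=1+float(P['k1'])*(x*x+y*y);return K[0,0]*x*s+K[0,2],K[1,1]*y*s+K[1,2]
E
python3 - <<'E'
from h import *
for n in('scene','top'):
    im,P=save(n,n+'0'); c,d=ray(P,320,240); print(n,c.round(),d.round(2))
o=get_obs();print(o['tool_pos'],o['tcp_rot'],o['time'])
E
```

```text
pics
scene [1022.  441.  581.] [-0.6  -0.54 -0.59]
top [ 327.  -15. 1514.] [ 0.16  0.01 -0.99]
[165.35873458 497.90423338 226.10678564] [-3.14021183e+00 -2.15013368e-04  2.82078201e+00] 0.1
```

View pics/scene0.png

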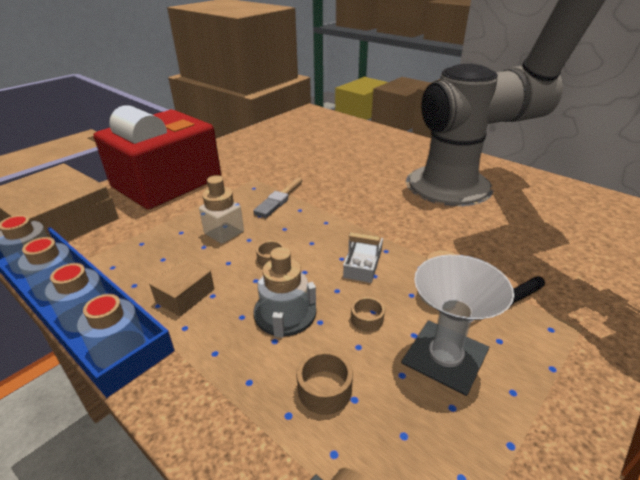

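View pics/top0.png

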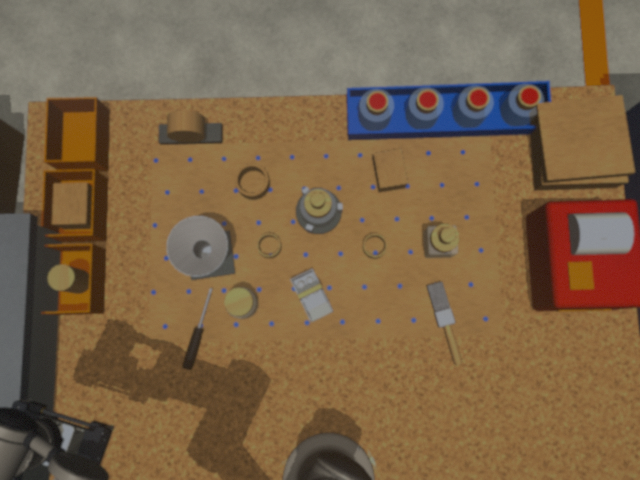

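```bash
python3 - <<'E'
from h import *
a,Pa=load('scene0');b,Pb=load('top0')
c1=cv2.resize(a[215:300,325:405],None,fx=5,fy=5,interpolation=cv2.INTER_CUBIC)[:400,:400]
c2=cv2.resize(b[255:335,270:350],None,fx=5,fy=5,interpolation=cv2.INTER_CUBIC)
cv2.imwrite('pics/crop.png',np.hstack([c1,c2])[:,:,::-1])
for n,(u,v) in dict(scoop=(312,296),mouthdirA=(303,272),B=(322,318),jar=(319,212),spare=(443,241),tape=(253,181),colA=(270,245),colB=(374,245),packed=(240,302),funnel=(198,246)).items(): print(n,onz(Pb,u,v,0 if n!='funnel' else 160).round())
print(proj(Pb,[350,0,0]),proj(Pb,[450,0,0]),proj(Pb,[350,100,0]))
E
```

```text
scoop [429.  27.   0.]
mouthdirA [489.  48.   0.]
B [375.   4.   0.]
jar [640.   5.   0.]
spare [ 558. -301.    0.]
tape [724. 171.   0.]
colA [559. 129.   0.]
colB [ 552. -130.    0.]
packed [419. 205.   0.]
funnel [536. 275. 160.]
(np.float64(323.8467411103768), np.float64(328.2380878170254)) (np.float64(322.8526523891939), np.float64(287.2648911605551)) (np.float64(282.91541610340664), np.float64(329.2413176581443))
```

View pics/crop.png

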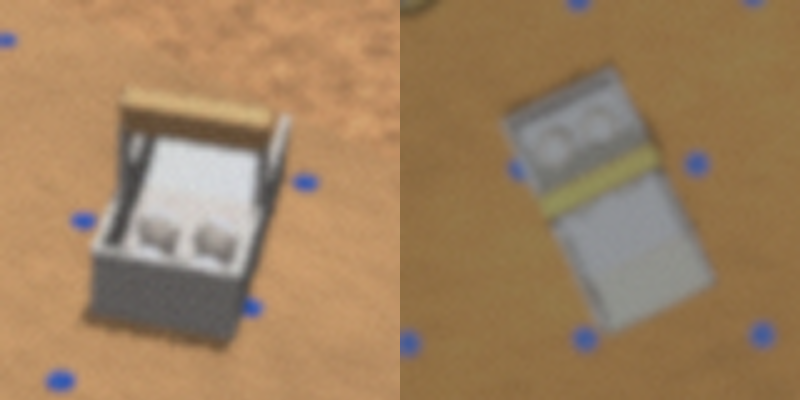

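```bash
python3 - <<'E'
from h import *
a,Pa=load('scene0');b,Pb=load('top0')
print('bar',tri((Pa,364.4,237),(Pb,310.3,291)))
print('barL',tri((Pa,350,236.2),(Pb,321.6,286)),'barR',tri((Pa,379.4,239.5),(Pb,299,296)))
hb=cv2.cvtColor(np.ascontiguousarray(b),cv2.COLOR_RGB2HSV)
# funnel rim both views: low-saturation bright blob
for im,P,box in((b,Pb,(155,205,245,290)),(a,Pa,(400,250,520,320))):
    h=cv2.cvtColor(np.ascontiguousarray(im),cv2.COLOR_RGB2HSV);x0,y0,x1,y1=box
    m=np.zeros(h.shape[:2],np.uint8);m[y0:y1,x0:x1]=((h[y0:y1,x0:x1,1]<60)&(h[y0:y1,x0:x1,2]>95))*255
    m=cv2.morphologyEx(m,cv2.MORPH_OPEN,np.ones((3,3)))
    c=max(cv2.findContours(m,0,1)[0],key=cv2.contourArea);print(cv2.fitEllipse(cv2.convexHull(c)),cv2.boundingRect(c))
print('scene rim guess',onz(Pa,415,275,160),onz(Pa,512,297,160),onz(Pa,470,262,160),onz(Pa,455,325,160))
# knob tops: yellowish in top; scene
print('cap',tri((Pa,281,254),(Pb,319,199)),'spare',tri((Pa,215,182),(Pb,446,233)))
E
```

```text
bar (array([434.81968387,  30.98772085,  71.23091182]), [2.4, 2.4])
barL (array([446.41307399,   3.8924244 ,  66.92860015]), [2.1, 2.1]) barR (array([423.33546359,  58.4836161 ,  71.70131871]), [3.2, 3.2])
((196.89984130859375, 245.76979064941406), (60.113502502441406, 62.81734085083008), 49.76816177368164) (167, 216, 61, 61)
((463.7088928222656, 286.56671142578125), (62.29866409301758, 101.59532928466797), 103.78579711914062) (415, 255, 100, 65)
scene rim guess [565.13961123 218.58283006 160.        ] [518.44817648 344.2559731  160.        ] [484.22554626 265.9119041  160.        ] [617.1856142  309.70114128 160.        ]
cap (array([639.67658962,   5.0854844 , 135.83263134]), [3.4, 3.4]) spare (array([ 553.89134625, -282.05959505,  135.87776591]), [1.7, 1.7])
```

>>> step_arm(
  deltas=[30,-60,0,10,90,30,-60,0,10,90,30,-60,0,10,90,30,-60,0,9,90,30,-60,0,0,90,30,-60,0,0,90,30,-60,0,0,90,25,-50,0,0,90,0,0,0,0,90,0,0,0,0,90],
)

```text
time: 1.35
tool_pos: [378.4, 74.9, 226.7]
tcp_rot: [3.141, -0.001, -2.836]
contact_force: [-0.1, -1.2, -0.2]
grip_width: 90.0
finger_force: 0.0
```

>>> step_arm(
  deltas=[25,-20,0,5,90,25,-25,0,0,90,0,0,0,0,90,0,0,0,0,90,0,0,0,0,90,0,0,0,0,90,0,0,0,0,90,0,0,0,0,90,0,0,0,0,90,0,0,0,0,90],
)

```text
time: 2.6
tool_pos: [428.9, 29.7, 227.0]
tcp_rot: [3.142, -0.0, -2.748]
contact_force: [0.2, -0.1, -0.4]
grip_width: 90.0
finger_force: 0.0
```

```bash
python3 - <<'E'
from h import *
im,P=save('wrist','w1'); o=get_obs(); print(o['tool_pos'],o['tcp_rot']); c,d=ray(P,320,240); print(c.round(),d.round(2))
print(proj(P,[434.8,31,68]))
E
```

```text
[428.92615065  29.68157788 226.96133383] [ 3.14146433e+00 -3.80846152e-05 -2.74778564e+00]
[365.   2. 385.] [ 0.24  0.08 -0.97]
(np.float64(325.63517798601106), np.float64(231.36469765813982))
```

View pics/w1.png

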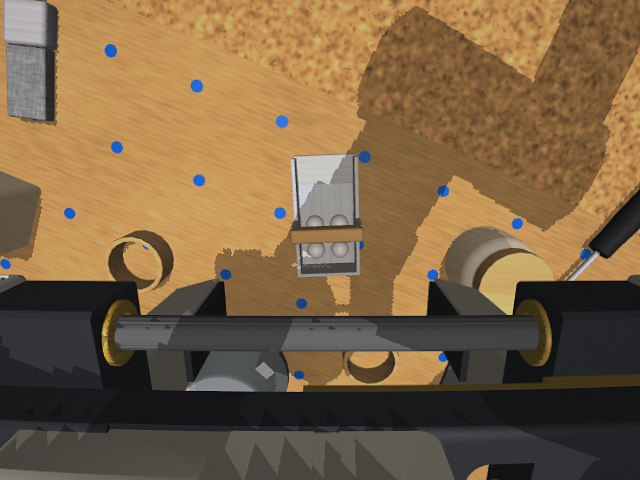

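```bash
python3 - <<'E'
from h import *
a,Pa=load('scene0');b,Pb=load('top0');w,Pw=load('w1')
print('bar',tri((Pa,364.4,237),(Pb,310.3,291),(Pw,327,231)),tri((Pa,364.4,237),(Pw,327,231)))
e=[onz(Pw,u,v,74) for u,v in((292,233),(362,229))]; d=e[0]-e[1];print('bar ends',e[0].round(1),e[1].round(1),np.linalg.norm(d),np.degrees(np.arctan2(d[1],d[0])))
lip=onz(Pw,323.5,156,11);rear=onz(Pw,329.5,275,34);d=rear-lip;print('lip',lip,'rear',rear,np.linalg.norm(d[:2]),np.degrees(np.arctan2(d[1],d[0])))
print('funnel',tri((Pb,196.9,245.8),(Pa,463.7,286.6)),onz(Pb,196.9,245.8,160),onz(Pa,463.7,286.6,160))
print('funnel bottom hole top view',onz(Pb,203,250,108))
E
```

```text
bar (array([434.26178263,  31.14484154,  70.84637386]), [1.9, 2.9, 1.0]) (array([433.18477095,  32.12922547,  70.7067814 ]), [0.5, 0.5])
bar ends [445.5   5.1  74. ] [420.   57.6  74. ] 58.36172818090794 -64.08833914948013
lip [379.89010848   5.97717966  11.        ] rear [480.93710636  54.19199983  34.        ] 111.96054958249191 25.508256206423166
funnel (array([536.85792535, 280.534951  , 154.48041894]), [2.1, 2.1]) [536.80442385 277.42111398 160.        ] [541.99818268 284.34768519 160.        ]
funnel bottom hole top view [534.65876628 274.46212    108.        ]
```

>>> step_arm(
  deltas=[4,2,-40,3,90,0,0,-40,0,90,0,0,-40,0,90,0,0,-35,0,90,0,0,-15,0,90,0,0,-8,0,90,0,0,0,0,90,0,0,0,0,40,0,0,0,0,40,0,0,0,0,40],
)

```text
time: 3.9
tool_pos: [433.2, 31.7, 49.4]
tcp_rot: [-3.141, 0.001, -2.695]
contact_force: [-0.1, 0.4, 0.5]
grip_width: 64.3
finger_force: 0.0
```

>>> step_arm(
  deltas=[0,0,0,0,40,0,0,0,0,40,0,0,0,0,40,0,0,0,0,40,0,0,5,0,40,0,0,5,0,40,0,0,5,0,40,0,0,5,0,40,0,0,0,0,40,0,0,0,0,40],
)

```text
time: 5.15
tool_pos: [432.9, 31.7, 68.9]
tcp_rot: [3.141, -0.0, -2.695]
contact_force: [0.6, 0.2, -2.1]
grip_width: 61.3
finger_force: 30.0
```

>>> step_arm(
  deltas=[0,0,30,0,40,0,0,45,0,40,0,0,45,0,40,0,0,40,0,40,10,10,5,0,40,18,20,0,0,40,20,22,0,0,40,20,22,0,0,40,20,22,0,0,40,20,22,0,0,40],
)

```text
time: 6.4
tool_pos: [541.1, 151.0, 231.6]
tcp_rot: [3.14, -0.003, -2.695]
contact_force: [0.7, 0.1, -1.7]
grip_width: 60.8
finger_force: 30.0
```

>>> step_arm(
  deltas=[20,22,0,0,40,20,20,0,0,40,10,10,0,0,40,0,0,0,0,40,0,0,0,0,40,0,0,0,0,40,0,0,0,0,40,0,0,0,0,40,0,0,0,0,40,0,0,0,0,40],
)

```text
time: 7.65
tool_pos: [590.9, 201.7, 234.1]
tcp_rot: [3.142, 0.0, -2.695]
contact_force: [1.3, 0.5, -1.0]
grip_width: 60.9
finger_force: 30.0
```

```bash
python3 - <<'E'
from h import *
im,P=save('wrist','w2'); s,Ps=save('scene','s2'); o=get_obs(); print(o['tool_pos'],o['tcp_rot'],o['grip_width'])
print(proj(P,[538,280,160]),proj(Ps,[538,280,160]))
cv2.imwrite('pics/c2.png',np.hstack([cv2.resize(im,(400,300)),cv2.resize(s[60:300,290:610],(400,300))])[:,:,::-1])
E
```

```text
[590.93305793 201.72487187 233.98757391] [ 3.14151317e+00  3.13114232e-05 -2.69531789e+00] 60.64786267790421
(np.float64(476.3566327169524), np.float64(231.9402027399248)) (np.float64(462.17230856866905), np.float64(283.84742071673884))
```

View pics/c2.png

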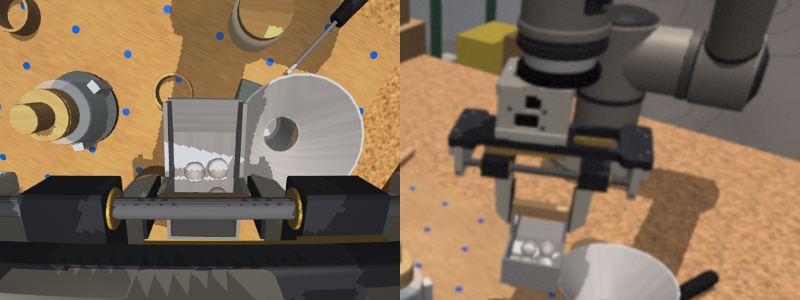

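```bash
python3 - <<'E'
from h import *
from scipy.optimize import least_squares
w,P=load('w2'); s,Ps=load('s2')
hsv=cv2.cvtColor(np.ascontiguousarray(w),cv2.COLOR_RGB2HSV)
m=((hsv[...,1]<50)&(hsv[...,2]>110)).astype(np.uint8); m[:, :400]=0; m[300:]=0
m=cv2.morphologyEx(m,cv2.MORPH_CLOSE,np.ones((7,7)))
c=max(cv2.findContours(m,0,1)[0],key=cv2.contourArea)[:,0]
pts=np.array([onz(P,u,v,160)[:2] for u,v in cv2.convexHull(c)[:,0] if u>430 and v<275])
f=lambda p:np.hypot(pts[:,0]-p[0],pts[:,1]-p[1])-p[2]
r=least_squares(f,[538,280,65],loss='soft_l1'); print('rim',len(pts),r.x.round(1),np.abs(r.fun).max(),pts.min(0),pts.max(0))
r=least_squares(lambda p:f([*p,67]),[538,280],loss='soft_l1'); print('rim r67',r.x.round(1),np.abs(f([*r.x,67])).max())
# level check
o=np.array([590.9,201.7,253]);ph=np.radians(25.6);u=np.array([np.cos(ph),np.sin(ph),0]);z=np.array([0,0,1])
for t in(-15,-10,-5,0,5,10,15):
    a=np.radians(t); X=np.cos(a)*u+np.sin(a)*z; Z=-np.sin(a)*u+np.cos(a)*z
    print(t,'lip',np.round(proj(P,o-63*X-57*Z)),'reartop',np.round(proj(P,o+49*X-34*Z)),'scene rear bottom/top',np.round(proj(Ps,o+49*X-68*Z)),np.round(proj(Ps,o+49*X-34*Z)))
cv2.imwrite('pics/c3.png',np.hstack([w[140:400,240:440],cv2.resize(s[200:300,360:500],None,fx=3,fy=2.6)])[:,:,::-1])
E
```

```text
rim 11 [568.9 197.5 155.1] 1.8148338022195958 [423.80877734 252.18119582] [533.97817196 347.42301044]
rim r67 [484.5 284.1] 29.1547810835594
-15 lip [328. 126.] reartop [328. 347.] scene rear bottom/top [394. 284.] [395. 270.]
-10 lip [328. 134.] reartop [328. 357.] scene rear bottom/top [393. 286.] [395. 270.]
-5 lip [328. 143.] reartop [328. 367.] scene rear bottom/top [393. 287.] [395. 269.]
0 lip [328. 153.] reartop [328. 376.] scene rear bottom/top [392. 288.] [395. 268.]
5 lip [327. 163.] reartop [328. 386.] scene rear bottom/top [392. 288.] [395. 267.]
10 lip [327. 173.] reartop [328. 396.] scene rear bottom/top [392. 288.] [395. 265.]
15 lip [327. 184.] reartop [328. 406.] scene rear bottom/top [392. 287.] [395. 263.]
```

View pics/c3.png

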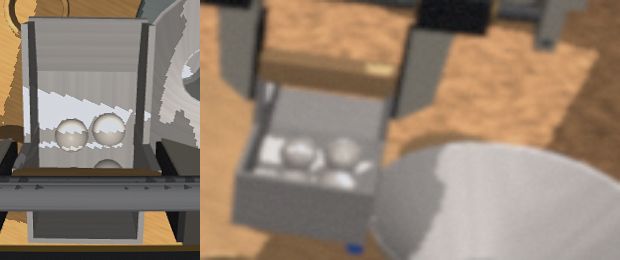

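```bash
python3 - <<'E'
from h import *
from scipy.optimize import least_squares
w,P=load('w2')
sat=cv2.medianBlur(cv2.cvtColor(np.ascontiguousarray(w),cv2.COLOR_RGB2HSV)[...,1],3)
px=[]
for a in np.radians(np.arange(-120,50,4)):
    for r in np.arange(60,130,.5):
        x,y=487+r*np.cos(a),206+r*np.sin(a)
        if sat[int(y),int(x)]>80: px.append((x,y));break
pts=np.array([onz(P,*q,160)[:2] for q in px])
f=lambda p:np.hypot(pts[:,0]-p[0],pts[:,1]-p[1])-p[2]
r=least_squares(f,[538,280,66],loss='soft_l1',f_scale=1);print(len(pts),r.x.round(1),np.abs(r.fun).round(1))
# hole at top view of tube: dark ellipse centre in wrist
print('hole',onz(P,281*1.6,134*1.6,108))
E
```

```text
42 [538.1 279.5  69.1] [0.2 0.3 0.2 0.2 0.2 0.3 0.1 0.  0.1 0.1 0.1 0.2 0.  0.2 0.3 0.1 0.  0.4
 0.2 0.2 0.2 0.1 0.3 0.5 0.1 0.2 0.  0.  0.1 0.1 0.5 0.1 0.1 0.  0.1 0.1
 0.2 0.  0.1 0.1 0.  0.1]
hole [537.28319954 278.77843989 108.        ]
```

>>> step_arm(
  deltas=[-2,15,0,0,40,-3,22,0,0,40,-3,22,0,0,40,-2,22,0,0,40,-2,16,0,0,40,0,0,-10,0,40,0,0,-10,0,40,0,0,0,0,40,0,0,0,0,40,0,0,0,0,40],
)

```text
time: 9.0
tool_pos: [579.3, 298.4, 214.5]
tcp_rot: [3.142, 0.001, -2.696]
contact_force: [-0.5, 0.5, -1.7]
grip_width: 60.8
finger_force: 30.0
```

>>> step_arm(
  deltas=[-5,-2.5,-4,0,40,-5.5,-2.5,-4,0,40,-5,-2.3,-2.6,0,40,-4.8,-2.4,-2.5,0,40,-4.5,-2.2,-3.5,0,40,-4.4,-2.1,-3.4,0,40,0,0,0,0,40,0,0,0,0,40,0,0,0,0,40,0,0,0,0,40],
)

```text
time: 10.25
tool_pos: [550.0, 284.8, 195.7]
tcp_rot: [-3.141, 0.003, -2.695]
contact_force: [-1.2, -1.1, 6.3]
grip_width: 60.6
finger_force: 30.0
```

```bash
python3 - <<'E'
from h import *
im,P=save('wrist','w4'); s,Ps=save('scene','s4'); o=get_obs(); print(o['tool_pos'],o['contact_force'],o['moment'],o['grip_width'])
cv2.imwrite('pics/c4.png',np.hstack([cv2.resize(im[100:400,160:480],(400,375)),cv2.resize(s[180:380,390:550],(400,375*1))])[:,:,::-1])
E
```

```text
[549.96516624 284.79293134 195.65869493] [-1.96147376 -0.35684558  5.33898486] [-0.05546712  0.03791025 -0.09296203] 60.93783366844733
```

View pics/c4.png

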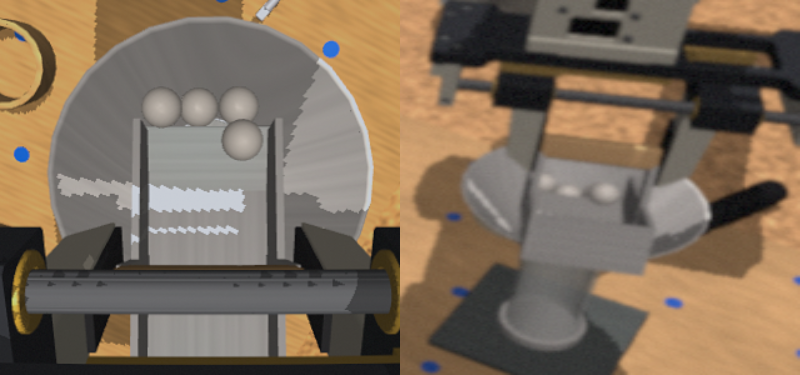

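>>> step_arm(
  deltas=[0,0,5,0,40,0,0,5,0,40,2,1,4,0,40,0,0,0,0,40,0,0,0,0,40,0,0,0,0,40,0,0,0,0,40,0,0,0,0,40,0,0,0,0,40,0,0,0,0,40],
)

```text
time: 11.6
tool_pos: [551.7, 285.8, 208.0]
tcp_rot: [3.141, 0.0, -2.695]
contact_force: [-0.6, 0.0, -1.7]
grip_width: 61.0
finger_force: 30.0
```

```bash
python3 - <<'E'
from h import *
im,P=save('wrist','w5'); s,Ps=save('scene','s5'); o=get_obs(); print(o['tool_pos'],o['contact_force'],o['grip_width'])
cv2.imwrite('pics/c5.png',np.hstack([cv2.resize(im[100:400,160:480],(400,375)),cv2.resize(s[180:380,390:550],(400,375*1))])[:,:,::-1])
E
```

```text
[551.72534142 285.72604056 207.97595937] [-0.23093715 -0.0117064  -0.16420272] 60.83879516374758
```

View pics/c5.png

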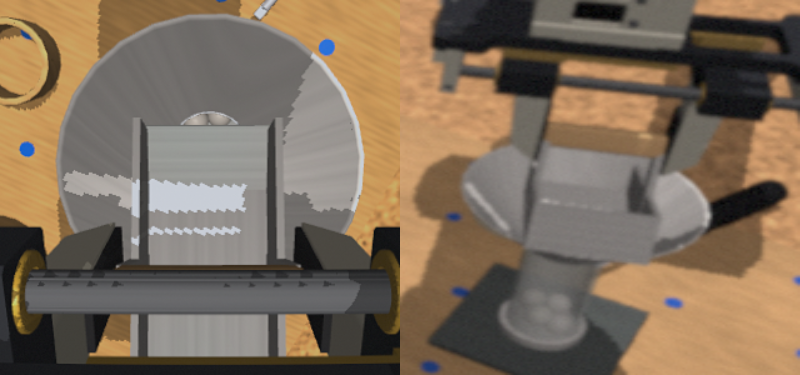

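>>> step_arm(
  deltas=[0,0,25,0,40,0,0,25,0,40,-24,-40,0,0,40,-28,-47,0,0,40,-28,-47,0,0,40,-28,-47,0,0,40,-28,-47,0,0,40,-28,-47,0,0,40,0,0,-30,0,40,0,0,0,0,40],
)

```text
time: 12.95
tool_pos: [386.5, 10.5, 227.2]
tcp_rot: [3.14, -0.002, -2.697]
contact_force: [-0.1, -0.4, -2.0]
grip_width: 60.5
finger_force: 30.0
```

```bash
python3 - <<'E'
from h import *
im,P=save('wrist','w6'); s,Ps=save('scene','s6'); t,Pt=save('top','t6'); o=get_obs(); print(o['tool_pos'],o['contact_force'],o['grip_width'])
def up(i,f): return cv2.resize(i,f,interpolation=cv2.INTER_CUBIC)
cv2.imwrite('pics/c6.png',np.hstack([up(s[270:380,410:500],(330,400)),up(t[205:285,160:240],(330,400))])[:,:,::-1])
# tilt from w5
w,P5=load('w5');o5=np.array([551.7,285.7,226.6]);ph=np.radians(25.6);u=np.array([np.cos(ph),np.sin(ph),0]);z=np.array([0,0,1])
for T in(20,25,30,35,40):
    a=np.radians(T);X=np.cos(a)*u+np.sin(a)*z;Z=-np.sin(a)*u+np.cos(a)*z
    print(T,np.round(proj(P5,o5-63*X-57*Z)))
E
```

```text
[388.47189087  11.0429746  228.88051933] [-0.36746345  0.63580671 -1.07390737] 60.647635989343584
20 [327. 194.]
25 [327. 205.]
30 [327. 216.]
35 [327. 228.]
40 [327. 239.]
```

View pics/c6.png

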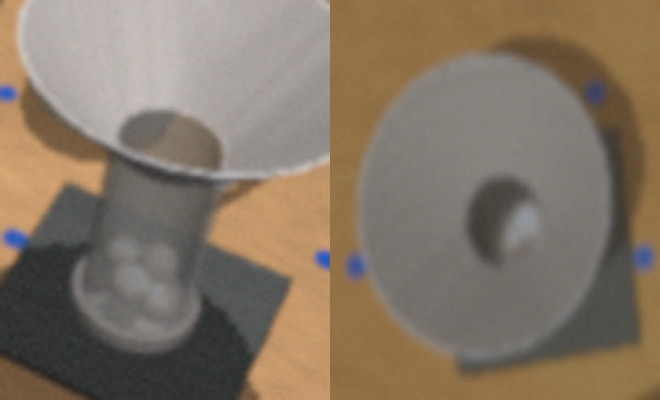

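>>> step_arm(
  deltas=[0,0,-40,0,40,0,0,-50,0,40,0,0,-45,0,40,0,0,-25,0,40,0,0,-3,0,40,0,0,0,0,40,5,2.4,-2,0,40,5,2.4,-2,0,40,5,2.4,-2,0,40,5,2.4,-2,0,40],
)

```text
time: 14.35
tool_pos: [408.0, 20.5, 56.9]
tcp_rot: [3.141, -0.0, -2.695]
contact_force: [-2.0, -1.5, 2.3]
grip_width: 60.5
finger_force: 30.0
```

>>> step_arm(
  deltas=[5,2.4,-2,0,40,5,2.4,-2,0,40,5,2.4,-2,0,40,5,2.4,-2,0,40,5,2.4,-1,0,40,5,2.4,0,0,40,0,0,0,0,40,0,0,0,0,40,0,0,0,0,40,0,0,0,0,40],
)

```text
time: 15.6
tool_pos: [438.4, 34.9, 48.3]
tcp_rot: [-3.141, 0.002, -2.696]
contact_force: [1.0, 2.5, 5.4]
grip_width: 60.9
finger_force: 30.0
```

```bash
python3 - <<'E'
from h import *
im,P=save('wrist','w7'); o=get_obs(); print(o['tool_pos'],o['contact_force'],o['moment'],o['grip_width'])
o5=np.array(o['tool_pos'])+[0,0,18.6];ph=np.radians(25.6);u=np.array([np.cos(ph),np.sin(ph),0]);z=np.array([0,0,1])
for T in(-5,0,5,10,15,25):
    a=np.radians(T);X=np.cos(a)*u+np.sin(a)*z;Z=-np.sin(a)*u+np.cos(a)*z
    print(T,np.round(proj(P,o5-63*X-57*Z)))
sat=cv2.cvtColor(np.ascontiguousarray(im),cv2.COLOR_RGB2HSV)[...,1]
print(np.median(sat[120:260:4,310:345],axis=1))
E
```

```text
[438.46646343  34.86079918  48.30431157] [0.48569617 1.83041137 5.45677023] [ 0.59828201  0.09312239 -0.07033444] 60.840781215020584
-5 [328. 143.]
0 [327. 153.]
5 [327. 163.]
10 [327. 173.]
15 [327. 184.]
25 [327. 205.]
[142. 141. 139. 139. 138. 138. 137. 138. 138. 143.  14.  14.  14.  14.
  14.  14.  14.  15.  14.  14.  14.  12.  14.  11.  11.  11.  11.  11.
  12.  13.  13.  13.  14.  14.  14.]
```

>>> step_arm(
  deltas=[0,0,0,0,90,0,0,0,0,90,0,0,0,0,90,0,0,0,0,90,0,0,0,0,90,0,0,0,0,90,0,0,40,0,90,0,0,50,0,90,0,0,50,0,90,0,0,40,0,90],
)

```text
time: 16.9
tool_pos: [437.8, 34.7, 230.1]
tcp_rot: [-3.141, 0.002, -2.695]
contact_force: [0.1, 0.5, 0.1]
grip_width: 90.5
finger_force: 0.0
```

>>> step_arm(
  deltas=[50,-8,0,0,90,50,-8,0,0,90,50,-8,0,0,90,50,-6,0,0,90,0,0,0,0,90,0,0,0,0,90,0,0,0,0,90,0,0,0,0,90,0,0,0,0,90,0,0,0,0,90],
)

```text
time: 18.15
tool_pos: [637.6, 4.8, 228.3]
tcp_rot: [-3.142, 0.0, -2.695]
contact_force: [-0.6, 0.5, 0.1]
grip_width: 90.1
finger_force: 0.0
```

```bash
python3 - <<'E'
from h import *
im,P=save('wrist','w8'); s,Ps=save('scene','s8');t,Pt=save('top','t8'); o=get_obs(); print(o['tool_pos'],o['tcp_rot'],o['joint_positions'])
print(proj(P,[640,5,141]),proj(Ps,[434,32,0]))
cv2.imwrite('pics/c8.png',np.hstack([cv2.resize(im,(480,360)),cv2.resize(s[200:300,320:400],(288,360))])[:,:,::-1])
E
```

```text
[637.68913876   4.72546677 228.03730403] [ 3.14154268e+00  6.13250983e-05 -2.69528202e+00] [-1.12720227e-01  5.53426445e-01  1.18019465e+00  7.58976924e-05
  1.40794607e+00 -2.12983950e+00]
(np.float64(325.91675427674187), np.float64(250.92066193811638)) (np.float64(362.24023013094677), np.float64(264.3753157349486))
```

View pics/c8.png

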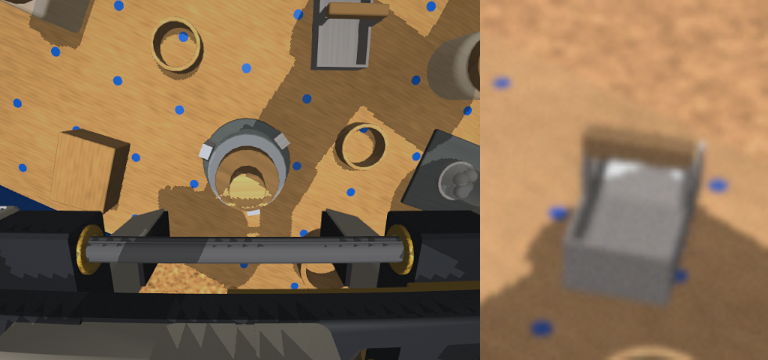

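```bash
python3 - <<'E'
from h import *
w,P=load('w8');t,Pt=load('top0');s,Ps=load('scene0')
g=cv2.cvtColor(np.ascontiguousarray(w),cv2.COLOR_RGB2GRAY)
ch=' .:-=+*#%@'
for v in range(190,284,3): print(v,''.join(ch[min(9,int(x)//24)] for x in g[v,272:386:2]))
g=cv2.cvtColor(np.ascontiguousarray(t),cv2.COLOR_RGB2GRAY)
print('top from col 300')
for v in range(184,234,2): print(v,''.join(ch[min(9,int(x)//20)] for x in g[v,300:342]))
g=cv2.cvtColor(np.ascontiguousarray(s),cv2.COLOR_RGB2GRAY)
print('scene from col 255')
for v in range(244,296,2): print(v,''.join(ch[min(9,int(x)//20)] for x in g[v,255:312]))
E
```

```text
190 =-------==--=++++++++++++++++++++++++++++++++=-:-********
193 %%=-----=-=++++++++++++++++++++++++++++++++++++-:-******=
196 %%%%%*:--+++++++++++++=.:::::::::::+++++++++++++=-:***-:=
199 %%%%%*:=+++++++++++:::::::::::::::::::-++++++++++=-:-:::-
202 %%%%%:=*+++++++++::::-+=======++====-::::*+++++++++::::::
205 %%%%--**+++++++:::=++++++========++=++=-:::++++++++=:::::
208 %%%#:+*+++++++::=++++++++++========+++++==::++++++++=::::
211 =%%:=**+++++=:=+++++++++++++++========++++==.=+++++++-:::
214 =-:-**+++++=:+++++++++++++++++++========+++++:=++++++=:::
217 -===*++++++-=+++++++++++++++++++++=========+++-+++++++-::
220 -=-+++++++-====+++++++++++++++=+++++=========++=++++++=::
223 ---*+++++========+=++++=::::::::::-++++==========++++++::
226 ---*+++++===========+-::::::::::::::=++++========++++++::
229 ===*++++=++++=======::::::::::::::::::+++=+=======+++++:-
232 +--*++++=+++++++===:::::=*##=====::::::+++++++====+++++:=
235 *+-*++++++++++++++:::-*#####++++++++-::-++++++++==+++++:=
238 **-+++++=+++++++++::############++++++::+++++++++=++++===
241 ***-++++====+++++=:###############*+===--=
[... 3006 characters left out ...]
%%%%%*+**+==+*####
274 #######**#%%%%#+++++=========++*#%%%%%%%%%#+=+#%%#**#####
276 ######%%*=*#%%%#****+++++++*#%%@@@%%%%%##*=--+#@@@%%#####
278 ***##%@@#===+#%%%%%%%#####%%%%%@%%%%##*+===--=#@@@@%%%%%#
280 ==+#@@@@#+---==++**#####%%%######*++====-----=#@@@@@%%%%%
282 ++*%@@@@%+-----=========+============--------*%@@@@@%%@@@
284 ####%%%%#+=------==========++=======--------+#%@@@@%%@@@@
286 %########*+=---===================--------=*%@@@@@%%*#@@@
288 ##**#######*+==================-=------==*#%@@@@@@%#++###
290 ##***########**+================---==++*#####%%%%%#+=-===
292 ###++*##########***+++===========+***###########*++==--==
294 ###++=+*##############***************########**++====--==
```

```bash
python3 - <<'E'
from h import *
w,P=load('w8');Pt=load('top0')[1];Ps=load('scene0')[1]
print('wrist knob@141',onz(P,330,255,141),'two view',tri((P,330,255),(Ps,281,253)))
print('dir',onz(P,340,255,141)-onz(P,330,255,141))
for c in ((640,5),(641,8),(637,7)):
  print(c,'top skirt top@107',np.round(proj(Pt,[*c,107]),1),'knob top',np.round(proj(Pt,[*c,141]),1),'scene knob',np.round(proj(Ps,[*c,141]),1),'skirt sc',np.round(proj(Ps,[*c,107]),1))
E
```

```text
wrist knob@141 [641.38272955   8.6830617  141.        ] two view (array([640.66117703,   9.61006146, 140.42741285]), [1.2, 1.2])
dir [-2.88039974e+00  6.02281781e+00 -2.84217094e-14]
(640, 5) top skirt top@107 [318.2 202.6] knob top [317.9 199.4] scene knob [278.6 251.4] skirt sc [279.9 267.2]
(641, 8) top skirt top@107 [316.9 202.2] knob top [316.6 199. ] scene knob [279.4 252.4] skirt sc [280.7 268.2]
(637, 7) top skirt top@107 [317.4 203.9] knob top [317.1 200.7] scene knob [280.7 251.1] skirt sc [282.  266.8]
```

>>> step_arm(
  deltas=[1,1,-10,-10,90,1,1,-10,-10,90,1,1,-10,-10,90,0,0,-10,-10,90,0,0,-10,-10,90,0,0,-10,-10,90,0,0,-10,-10,90,0,0,-10,-10,90,0,0,-10,-10,90,0,0,-10,-10,90],
)

```text
time: 19.55
tool_pos: [640.7, 7.7, 127.6]
tcp_rot: [-3.142, 0.0, 1.837]
contact_force: [-0.1, 0.0, 0.2]
grip_width: 90.4
finger_force: 0.0
```

>>> step_arm(
  deltas=[0,0,-9,0,90,0,0,-6,0,90,0,0,0,0,90,0,0,0,0,20,0,0,0,0,20,0,0,0,0,20,0,0,0,0,20,0,0,0,0,20,0,0,0,0,20,0,0,0,0,20],
)

```text
time: 20.8
tool_pos: [640.8, 7.7, 113.0]
tcp_rot: [3.141, 0.0, 1.843]
contact_force: [0.9, -0.0, 0.3]
grip_width: 33.2
finger_force: 30.0
```

```bash
python3 -c "
from h import *
o=get_obs();print(o['tool_pos'],o['contact_force'],o['moment'],o['grip_width'],o['finger_force'],o['joint_positions'])"
```

```text
[640.76784154   7.70499234 113.00068069] [ 0.86115593 -0.00627965  0.31321295] [-0.07095628 -0.01697642  0.00713794] 33.164617250010984 30.000078678131104 [-1.07495684e-01  6.51252233e-01  1.33092143e+00  2.64734424e-05
  1.15924106e+00 -3.79235826e-01]
```

Knob gripped (33 mm). Turn + (counter-clockwise) 80°.

>>> step_arm(
  deltas=[0,0,0,8,20,0,0,0,8,20,0,0,0,8,20,0,0,0,8,20,0,0,0,8,20,0,0,0,0,20,0,0,0,0,20,0,0,0,0,20,0,0,0,0,20,0,0,0,0,20],
)

```text
time: 22.05
tool_pos: [640.7, 7.7, 113.0]
tcp_rot: [3.141, 0.0, 2.54]
contact_force: [-1.0, 0.0, -0.3]
grip_width: 33.5
finger_force: 30.0
```

```bash
python3 -c "
from h import *
o=get_obs();print(o['tool_pos'],o['tcp_rot'],o['contact_force'],o['moment'],o['grip_width'])"
```

```text
[640.73268223   7.71646695 113.01440877] [3.14149089e+00 5.91678487e-05 2.54029522e+00] [-0.95785865  0.01252657 -0.30550851] [-0.05062473  0.00780822 -0.00332003] 33.51042178378684
```

>>> step_arm(
  deltas=[0,0,0,8,20,0,0,0,8,20,0,0,0,8,20,0,0,0,8,20,0,0,0,8,20,0,0,0,0,20,0,0,0,0,20,0,0,0,0,20,0,0,0,0,20,0,0,0,0,20],
)

```text
time: 23.3
tool_pos: [640.6, 7.5, 113.0]
tcp_rot: [-3.141, -0.0, -3.045]
contact_force: [-1.8, -3.7, 1.4]
grip_width: 33.4
finger_force: 30.0
```

```bash
python3 -c "
from h import *
o=get_obs();print(o['tool_pos'],o['tcp_rot'],o['contact_force'],o['moment'],o['grip_width'])"
```

```text
[640.60323847   7.53424264 112.95778719] [-3.14147043e+00 -3.18432490e-04 -3.04490947e+00] [-1.82483004 -3.6816314   1.44976111] [-0.41621471  0.33922236 -0.38600101] 33.41030206863734
```

>>> step_arm(
  deltas=[0,0,0,-2,20,0,0,2,0,20,0,0,2,0,20,0,0,2,0,20,0,0,2,0,20,0,0,2,0,20,0,0,2,0,20,0,0,0,0,20,0,0,0,0,20,0,0,0,0,20],
)

```text
time: 24.55
tool_pos: [640.7, 7.7, 124.9]
tcp_rot: [3.142, -0.0, -3.079]
contact_force: [-0.3, 0.4, -0.4]
grip_width: 33.6
finger_force: 30.0
```

```bash
python3 -c "
from h import *
o=get_obs();print(o['tool_pos'],o['tcp_rot'],o['contact_force'],o['moment'],o['grip_width'])"
```

```text
[640.72315623   7.71734129 124.92915247] [ 3.14150401e+00 -6.28027841e-06 -3.07927172e+00] [-0.27686709  0.3931784  -0.41613445] [ 0.10045008  0.05067343 -0.03103097] 33.60340903111988
```

>>> step_arm(
  deltas=[0,0,6,0,20,0,0,8,0,20,0,0,10,0,20,0,0,15,0,20,0,0,20,0,20,0,0,20,0,20,0,0,15,0,20,0,0,8,0,20,0,0,0,0,20,0,0,0,0,20],
)

```text
time: 25.8
tool_pos: [640.4, 7.8, 226.1]
tcp_rot: [3.141, -0.001, -3.079]
contact_force: [0.3, -0.1, -1.5]
grip_width: 33.0
finger_force: 30.0
```

```bash
python3 - <<'E'
from h import *
im,P=save('wrist','w9'); s,Ps=save('scene','s9'); o=get_obs();print(o['tool_pos'],o['contact_force'],o['grip_width'],o['finger_force'])
# where the cap skirt would be in scene if held (now) vs seated
ch=' .:-=+*#%@'
print(proj(Ps,[640.7,7.7,107+102]),proj(Ps,[640.7,7.7,79+102]),proj(Ps,[640.7,7.7,75]))
g=cv2.cvtColor(s,cv2.COLOR_RGB2HSV)
print('sat')
for v in range(170,300,4): print(v,''.join(ch[min(9,int(x)//26)] for x in g[v,235:325:2,1]))
t,_=save('scene','s9b')
d=cv2.absdiff(s[270:380,410:500],load('s6')[0][270:380,410:500]).mean();print('tube change',d)
E
```

```text
[640.39490253   7.77063172 226.10252696] [-0.20698399  0.05473144 -1.27618235] 33.47073269213346 29.999903440475464
(np.float64(276.53443336869145), np.float64(217.94043729582773)) (np.float64(277.76515028763924), np.float64(232.55040009383862)) (np.float64(281.9294673721794), np.float64(282.1181954682924))
sat
170 ====: -=:..    ....:...  :..: .  . .  .:=....
174 ========-...... :-....:-+==:  %     .:  .....
178 =========:..... ....   +-      ... .. .......
182 =========:..... :.=-.  +==      ... .........
186 =========-....=-  ====:........:..   ......-=
190 =========:.... =======:........-:..... .-====
194 ==========-...-=======:..... ..=- ...-=======
198 ==========-...:=======-.... ...==============
202 ::==========:..=======-.... ...==============
206 . :========: ..=======-.......-==============
210 :::-=====: :===========....:---:=:===========
214 :::-======:============..-===================
218 ::::=========================================
222 ::::========================================:
226 ::::-========================================
230 ::::-============================
[... 193 characters left out ...]
===================
250 =============================================
254 ===================..========================
258 =============================================
262 =============================================
266 ==================-:...:. ..:-===============
270 =================.             :--..-========
274 ==============-.                .. .-========
278 ==========::-.                  ....-========
282 =========.-.                  .......::-=====
286 ===========:      ..         .......    :====
290 ===========-     .                ...   .====
294 ============.                           .====
298 ============:                           .====
tube change 11.138215488215488
```

>>> step_arm(
  deltas=[0,0,0,0,20,0,0,0,0,20,0,0,0,0,20,0,0,0,0,20,0,0,0,0,20,0,0,0,0,20,0,0,0,0,20,0,0,0,0,20,0,0,0,0,20,0,0,0,0,20],
)

```text
time: 27.2
tool_pos: [640.7, 7.7, 227.0]
tcp_rot: [3.142, 0.0, -3.079]
contact_force: [-0.4, -1.1, -0.4]
grip_width: 33.5
finger_force: 30.0
```

```bash
python3 -c "
from h import *
o=get_obs();print(o['tool_pos'],o['grip_width'],o['finger_force']);print(close_job())"
```

```text
[640.72936121   7.72384028 226.98444815] 33.52628212138744 29.999899864196777
the job is handed in; nothing more can be done
None
```

The job is handed in at about 27 s of the 72 s, with no verdict returned: the pictures show the four balls in the dosing tube and the empty scoop upright on the bench, and the round jar's cap, unscrewed counter-clockwise, is held about 114 mm above its seat.

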